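Drop the red pipe caps from the drop-bottom bin into the shipping carton

ROBOT

A 7-joint arm with a two-finger parallel gripper is mounted at the origin on the work surface. World frame = base frame: x ahead of the robot, y to its left, z up, the work surface at z = 0. Lengths are in m, angles in rad, forces in N, time in s.
With the tool pointing down it reaches from about 0.4 to 0.85 m from the base axis. Payload 6.9 kg.
Tool frame: the origin (TCP) lies midway between the tips of the shut fingers; the grasp point (between the pads) lies behind it (ctrl.pinch_z is the z of the grasp point in the tool frame, in m); z points along the fingers, y is the line along which they close (so a half turn about z gives the same grasp; the last joint's range is limited). The gripper opens to 85 mm and grips with 20 to 120 N. Pads are 22 mm wide; open, the fingers measure 114 mm over their backs; the gripper's body (76 mm by 85 mm) begins 54 mm behind the grasp point. The pads swing forward as they close: fully open they stand 13 mm farther back than shut.
Start: joints at [-1.157, 0.507, -0.238, 1.5, 0.126, 1.149, -0.155], TCP at [0.19, 0.595, 0.231] pointing down, gripper open.
Joint ranges: [-3.08, 3.08], [-0.24, 2.05], [-1.43, 1.35], [0, 2.5], [-1.52, 4.66], [0.17, 1.96], [-2.89, 2.89]. Speed limits (rad/s): [2.39, 2.39, 3.14, 3.14, 3.14, 3.14, 3.14].

INTERFACE

Orientations are given as a unit quaternion [w, x, y, z].
In Python, from station import ctrl, get_state, vision, ticket, models gives the robot as it stands. Calls block until the motion is done:
- ctrl.movep(position, orientation): joint-space move of the TCP to a pose.
- ctrl.movel(position, frame=None, max_speed=0.15): straight line of the TCP; frame=None keeps the orientation; max_speed is the mean speed in m/s.
- ctrl.set_joints(angles): joint-space move.
- ctrl.ungrasp() and ctrl.close_gripper(force=None): open the fingers fully, or close them until they stop; force is the grip in N (None keeps the last).
- ctrl.pause(seconds).
- ctrl.ik(position, orientation): joint angles nearest the present ones, or None.
- get_state(): the state.
- vision.grab_frame(name): name is "scene" or "top" or "wrist"; returns (picture, depth): 420x560x3 uint8, blue, green, red; 420x560 float32, m along the optical axis (not along the pixel's ray), 0 where there is no reading.
- vision.camera_info(name): a dict with "mtx" (3x3 intrinsics, pixels), "R" (3x3) and "t" (3): a world point X has camera coordinates R X + t; the wrist camera has in their place "hand_eye" (4x4, takes a point from camera to tool coordinates, whose origin is the TCP and whose axes are the flange's). Camera axes: x right, y down, z forward; pixel columns grow to the right and rows downward; lengths in m; the calibration is good to about 2 mm. A picture is of the moment at which its call begins: read the wrist's pose just before it. camera_info takes no time and is no camera call.
A pose or a line that the arm cannot do raises ctrl.Unreachable and nothing moves.
- ticket.close_job(): hands the job in; it is judged then, once.
Trained networks look in the newest picture that a camera, given by its name, has taken for a name from the list of things; names that differ only in an ending like _2 or _b are one class to them, and where a whole thing is asked for, a point or a joint stands for the part that bears it (a point fixed in the world has none). Each returns a list of dicts, best first, with "p" (0 to 1); they miss things now and then, are a little off and sometimes report something else, mostly with a low value. They report only what shows in the picture. A call takes as long as a camera call. They do not tell look-alikes from the thing itself.
- models.recognise(camera, target): "point" ([column, row] in pixels, amid what is visible of it).
- models.masks_of(camera, target): "mask" (420x560 bool, what is visible of it) and "point" ([column, row] in pixels, amid what is visible of it).
The state is a dict: "time": time; "qpos": joint angles; "qd": joint speeds; "tau": joint torques, N m; "tcp_pos": TCP position; "eef_rot": TCP orientation; "contact_force": force on the tool from outside, world axes, zero at the start; "wrist_torque": the same for the moment, N m; "width": finger opening in m; "gripper_force": force on a finger pad.
Only numpy, scipy, OpenCV 4.12 (cv2) and the standard library are available. Lean on these libraries where they do the work, as an engineer would, in place of code of your own. Each camera call takes 0.05 s, during which the arm holds its last target. There are 200 camera calls.

TASK

On the packing bench stand two drop-bottom bins, each over an open cardboard carton. Empty the one that holds the red pipe caps: swing its yellow-knobbed crank out until the latch lets go and the hinged floor drops open, so that all three caps fall into the carton below. Keep the other bin, with the black couplings, shut, and let go of the crank at the end.

Things in the scene. Friction and masses are not known exactly. Their poses are not given: they have to be found in the camera images.
- red_knob (a point): centre of the upright yellow knob on the latch crank of the bin with the red caps: round, vertical, 22 mm across, 40 mm high, top 318 mm and centre 298 mm above the table. It stands on a flat dark crank arm 18 mm wide, whose top is 278 mm above the table. The crank's vertical shaft lies 85 mm from the knob along the minus y axis of this point's frame, which turns with the crank (z up)
- red_latch (a joint): angle of that crank: 0 rad shut, the arm along the bin's front (robot side) wall with the knob at its left end as the robot sees it; starts at 0 to 0.2; grows counter-clockwise seen from above, the knob first coming towards the robot; the latch lets go at about 0.9, the stop is at 1.4. It stays where left and resists with about 1 N at the knob
- red_bin: the bin with the red caps, fixed to the table: open-topped sheet-metal box 128 (x) by 178 (y) mm, rim 256 mm high, on four blue posts 150 by 222 mm over all; origin on the table under its centre, x towards its far side; the crank shaft stands 110 mm from the centre towards minus x
- red_floor (a joint): hinged steel floor of the bin with the red caps, hinged along the bin's far side: 0 rad shut (level), growing as it drops, 1.4 rad hanging fully open; it falls by its own weight once the latch lets go and is not sprung
- black_floor (a joint): the same floor of the other, identical bin, which holds three black couplings and stands beside the first, 300 to 440 mm away (either may be on the left): 0 rad shut; it has a like crank, which is to be left alone
- red_carton: open cardboard carton standing loose on the table under the bin with the red caps: 200 (x) by 170 (y) by 70 mm high, walls 4 mm; origin at the centre of its underside, z up
- red_cap1_mid (a point): red plastic pipe cap, a stepped disc 50 mm across and 16 mm thick, 20 to 45 g; the point is its centre. It starts lying flat on the floor of its bin, 200 mm above the table
- red_cap2_mid (a point): red plastic pipe cap, a stepped disc 50 mm across and 16 mm thick, 20 to 45 g; the point is its centre. It starts lying flat on the floor of its bin, 200 mm above the table
- red_cap3_mid (a point): red plastic pipe cap, a stepped disc 50 mm across and 16 mm thick, 20 to 45 g; the point is its centre. It starts lying flat on the floor of its bin, 200 mm above the table
There are look-alikes about, which are no part of the job. What is shaped like the part that bears red_cap3_mid but green, pink or white is not meant.

How it is judged:
At the end, for the whole second after the job is handed in: the floor of the bin with the red caps hangs open (beyond 1.0 rad), all three red caps lie at rest within the walls of the carton under it (centres within 100 mm and 85 mm of the carton's middle along its x and y and lower than its 70 mm rim), and the other bin's floor is still shut (under 0.15 rad) (value of joint red_floor above 1 rad and value of joint black_floor below 0.15 rad and x of red_cap1_mid in the frame of red_carton between -0.1 and 0.1 m and y of red_cap1_mid in the frame of red_carton between -0.085 and 0.085 m and z of each of red_cap1_mid, red_cap2_mid, red_cap3_mid in the frame of red_carton below 0.07 m and linear speed of each of red_cap1, red_cap2, red_cap3 below 0.03 m/s and x of red_cap2_mid in the frame of red_carton between -0.1 and 0.1 m and y of red_cap2_mid in the frame of red_carton between -0.085 and 0.085 m and x of red_cap3_mid in the frame of red_carton between -0.1 and 0.1 m and y of red_cap3_mid in the frame of red_carton between -0.085 and 0.085 m); the robot touches nothing.
It fails at once if the bin with the black couplings is opened (value of joint black_floor above 0.15 rad).
It also fails if it takes over 34 s, if anything falls off the work surface, if the arm or the gripper's body presses on something with over 40 N, if the wrist force passes 120 N, or if a joint passes its speed limit or range.

## Working session

There is one attempt and no reset: what is moved stays moved. The work goes in short steps, each a Python script; the robot and the scene stay as the last script left them, time stands still between calls to the robot, and variables do not carry over. Pictures are saved under pics/ and viewed, at most 10 in all, crops included, and the job is handed in when it is done.

```bash
ls; mkdir -p pics; python3 - <<'E'
from station import ctrl,get_state,vision,ticket,models
import cv2,numpy as np
s=get_state();print(s["time"],s["tcp_pos"],s["eef_rot"],s["width"],ctrl.pinch_z)
for c in("scene","top"):
    p,d=vision.grab_frame(c);cv2.imwrite(f"pics/{c}1.png",p);np.save(f"pics/{c}1.npy",d)
    K=vision.camera_info(c);print(c,np.round(K["t"],3),np.round(-K["R"].T@K["t"],3))
    for t in("red_knob","red_cap1_mid","red_bin","red_carton"):
        for r in models.recognise(c,t):
            u,v=map(int,np.round(r["point"]));z=d[v,u]
            X=K["R"].T@(np.linalg.inv(K["mtx"])@[u,v,1]*z-K["t"])
            print(t,round(r["p"],2),u,v,np.round(X,3),p[v,u])
E
```

```text
pics
0.0 [0.18988932 0.59492738 0.23044498] [-1.02526274e-04  1.53780703e-01  9.88104615e-01 -8.68721957e-04] 0.08559171972134733 -0.0187
scene [ 0.478 -0.123  1.689] [1.261 0.812 0.92 ]
red_knob 0.74 366 202 [0.555 0.258 0.28 ] [117 121 123]
red_knob 0.3 309 234 [0.665 0.192 0.201] [161 166 176]
red_cap1_mid 0.56 299 217 [0.656 0.146 0.219] [ 54  54 150]
red_bin 0.59 308 235 [0.669 0.193 0.201] [160 165 175]
red_carton 0.96 304 286 [0.759 0.282 0.163] [94 68 54]
red_carton 0.62 323 236 [0.66  0.233 0.219] [ 50  51 149]
top [0.047 0.7   0.868] [0.564 0.065 0.961]
red_knob 0.86 165 266 [0.563 0.252 0.279] [73 74 75]
red_cap1_mid 0.72 235 219 [0.655 0.136 0.216] [ 14  14 140]
red_bin 0.78 198 212 [0.671 0.212 0.2  ] [133 140 147]
red_carton 0.58 228 254 [0.592 0.172 0.003] [39 67 88]
```

View pics/top1.png

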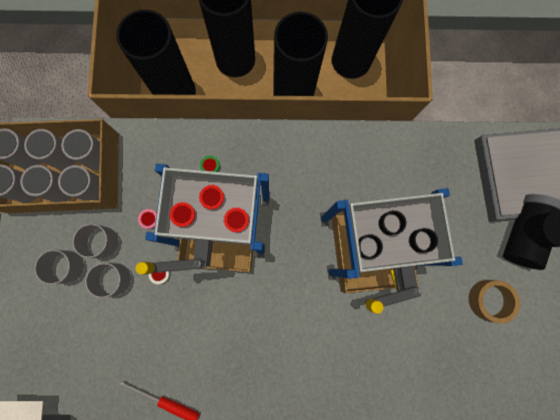

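View pics/scene1.png

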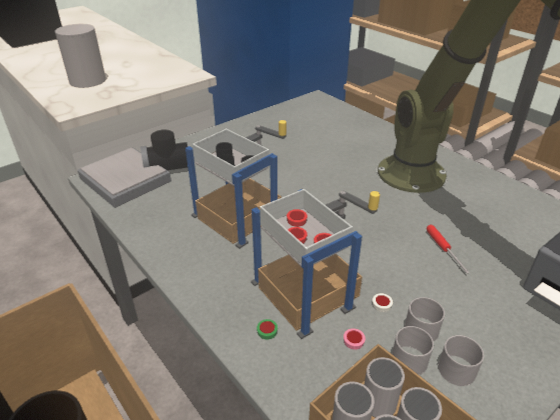

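The top view shows the two bins. The left one holds the red caps, at (182,214), (211,197) and (236,219), and its yellow knob is at (142,268). The right one holds black couplings, and its knob at (376,307) must be left alone. The loose look-alike discs are green-rimmed (210,165), pink (148,218) and white (159,275). The knob I want is at (142,268), because its crank belongs to the bin with the red caps. I'll measure it now and confirm with a crop.

```bash
cat > h.py <<'E'
import numpy as np,cv2
from station import vision
def cloud(c,d):
    K=vision.camera_info(c);v,u=np.mgrid[0:420,0:560]
    P=np.stack([u,v,np.ones_like(u)],-1)@np.linalg.inv(K["mtx"]).T*d[...,None]
    X=(P-K["t"])@K["R"];X[d==0]=np.nan;return X
E
python3 - <<'E'
from h import *
for c in("top","scene"):
    p=cv2.imread(f"pics/{c}1.png");X=cloud(c,np.load(f"pics/{c}1.npy"))
    h=cv2.cvtColor(p,cv2.COLOR_BGR2HSV)
    near=(X[...,1]>0.02)&(X[...,1]<.4)&(X[...,0]>.4)&(X[...,0]<.85)
    y=near&(h[...,0]>20)&(h[...,0]<33)&(h[...,1]>150)&(X[...,2]>.27)
    Q=X[y];print(c,"knob",len(Q),Q.min(0).round(4),Q.max(0).round(4))
    T=Q[Q[:,2]>.313];print(" top",len(T),T.mean(0).round(4),(T.min(0)/2+T.max(0)/2).round(4))
    a=near&(h[...,1]<60)&(abs(X[...,2]-.278)<.005);A=X[a];
    m=A[:,:2].mean(0);w,V=np.linalg.eigh(np.cov(A[:,:2].T));print(" arm",len(A),m,V[:,1],A.min(0),A.max(0))
    r=near&(abs(X[...,2]-.256)<.006)&(h[...,1]<70)&(X[...,0]>.58)
    R=X[r][:,:2].astype(np.float32);print(" rim",len(R),cv2.minAreaRect(R))
    k=near&(abs(X[...,2]-.07)<.006)&(h[...,0]<25)&(h[...,1]>70)
    R=X[k][:,:2].astype(np.float32);print(" carton",len(R),cv2.minAreaRect(R))
    for i,col in((y,(255,0,255)),(a,(255,255,0)),(r,(0,255,0)),(k,(0,128,255))):p[i]=col
    if c=="top":cv2.imwrite("pics/crop.png",np.hstack([cv2.resize(q[150:300,120:280],None,fx=2.5,fy=2.5,interpolation=0) for q in(cv2.imread("pics/top1.png"),p)]))
E
```

```text
top knob 189 [0.5507 0.2699 0.2771] [0.5693 0.2898 0.3204]
 top 128 [0.5602 0.2796 0.3175] [0.5602 0.2799 0.3169]
 arm 462 [0.56506235 0.23078912] [-0.08280841  0.99656549] [0.55388977 0.18903255 0.27306142] [0.57713632 0.27612479 0.28154641]
 rim 1048 ((0.6613814234733582, 0.1891169399023056), (0.17876602709293365, 0.1624285727739334), 85.30277252197266)
 carton 168 ((0.5852212905883789, 0.19736039638519287), (0.17335571348667145, 0.05706489458680153), 80.4531021118164)Traceback (most recent call last):
  File "<stdin>", line 7, in <module>
    return umr_minimum(a, axis, None, out, keepdims, initial, where)
ValueError: zero-size array to reduction operation minimum which has no identity
```

View pics/crop.png

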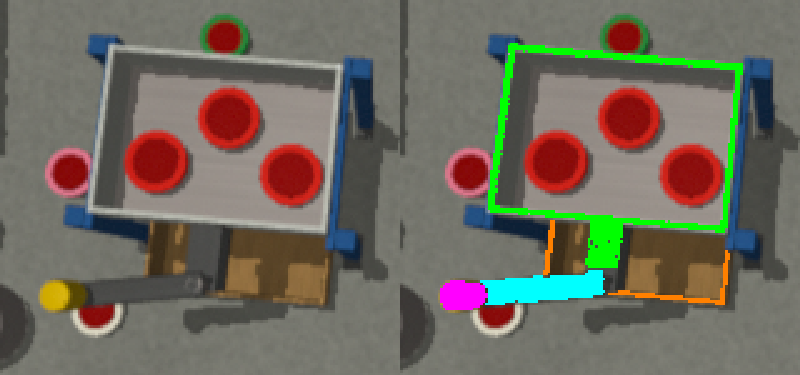

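The crop confirms the target: the yellow knob (magenta) sits on the crank of the bin with three all-red caps. It is at about (0.560, 0.280), the shaft is at about (0.567, 0.195), and the latch angle is about 0.17 rad. The carton sits under the bin, shifted slightly towards the robot, so it should catch the caps. Next I grasp the knob across the arm.

```bash
cat >> h.py <<'E'
from scipy.spatial.transform import Rotation as Ro
from station import ctrl,get_state,models,ticket
S=np.array([.5672,.1951]);YAW=-.086;TH0=.169
def pose(th,z=.284,off=0):
    a=th+YAW;k=S+.085*np.array([-np.sin(a),np.cos(a)])   # knob; tangent = (-cos a,-sin a)
    y=np.array([-np.cos(a+off),-np.sin(a+off),0]);zz=np.array([0,0,-1.])
    q=Ro.from_matrix(np.c_[np.cross(y,zz),y,zz]).as_quat()[[3,0,1,2]]
    return np.r_[k,z],q
E
python3 - <<'E'
from h import *
best=None
for off in(0,np.pi):
    J=[ctrl.ik(*pose(t,off=off)) for t in(TH0,.5,.9,1.25)]
    print(off,[None if j is None else np.round(j,2).tolist() for j in J])
E
```

```text
0 [[-0.13, 0.52, -0.65, 1.4, 0.32, 1.32, 2.44], [-0.07, 0.49, -0.73, 1.48, 0.34, 1.3, 2.72], [-1.16, 0.59, 1.15, 1.58, -0.55, 1.33, -2.26], [-1.17, 0.54, 1.15, 1.65, -0.51, 1.29, -1.9]]
3.141592653589793 [[-0.56, 0.47, 0.1, 1.41, -0.05, 1.26, -0.38], [-0.53, 0.43, 0.03, 1.49, -0.01, 1.23, -0.09], [-0.47, 0.37, -0.06, 1.57, 0.02, 1.2, 0.28], [-0.4, 0.33, -0.12, 1.64, 0.04, 1.18, 0.64]]
```

```bash
python3 - <<'E'
from h import *
p0=get_state()["tcp_pos"]
ctrl.movel([p0[0],p0[1],.40],max_speed=.25)
p,q=pose(TH0,.38,np.pi);ctrl.movep(p,q)
p,q=pose(TH0,.284,np.pi);ctrl.movel(p,max_speed=.1)
s=get_state();print(s["time"],s["tcp_pos"],s["contact_force"].round(1) if hasattr(s["contact_force"],"round") else s["contact_force"])
ctrl.close_gripper(20)
s=get_state();print(s["time"],s["width"],s["gripper_force"],np.round(s["contact_force"],1))
im,d=vision.grab_frame("top");cv2.imwrite("pics/grasp.png",im)
E
```

```text
4.2083 [0.56045497 0.27996572 0.28469132] [-0.6 -0.1 -0.5]
4.8083 0.021225933124227405 21.379989981651306 [-1.3 -1.1  1.7]
```

View pics/grasp.png

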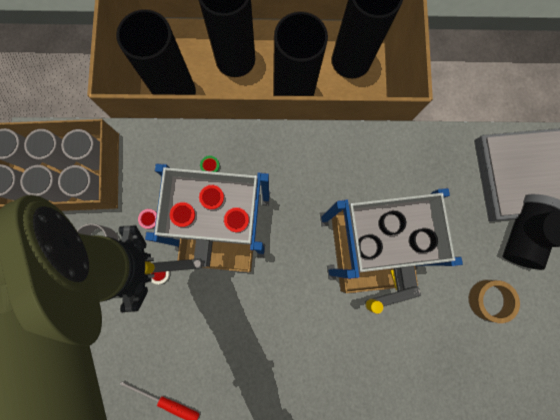

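The knob is gripped: width 21 mm, force 21 N, with the gripper at (140,268). Now I swing the crank along its arc.

```bash
python3 - <<'E'
from h import *
for t in np.linspace(TH0,1.2,10)[1:]:
    p,q=pose(t,.284,np.pi);ctrl.movel(p,q,max_speed=.06)
    s=get_state();f=np.array(s["contact_force"]);print(round(t,2),round(s["time"],2),np.round(f,1),round(s["width"],4))
    if np.linalg.norm(f)>30: print("stop");break
im,d=vision.grab_frame("scene");cv2.imwrite("pics/swing.png",im)
E
```

```text
0.28 5.17 [0.1 0.4 1.6] 0.0215
0.4 5.47 [-0.3 -0.4  1.7] 0.0211
0.51 5.78 [-0.2 -2.   2.3] 0.0215
0.63 6.09 [ 1.3 -0.9  3.8] 0.0212
0.74 6.4 [ 2.  -2.1  3.6] 0.0214
0.86 6.71 [ 3.2 -2.5  2.6] 0.0211
0.97 7.02 [ 4.1 -2.7  2.7] 0.0215
1.09 7.33 [ 5.1 -3.1  2.4] 0.0217
1.2 7.63 [ 5.4 -2.   2.3] 0.0213
```

View pics/swing.png

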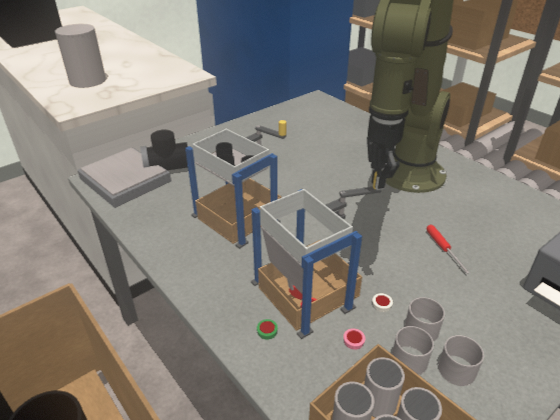

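The crank is swung out to about (375,185). The red bin's floor hangs open, and there is red inside the carton at (300,295). Now I release the knob, back off and check all three caps.

```bash
python3 - <<'E'
from h import *
ctrl.ungrasp()
p=get_state()["tcp_pos"];ctrl.movel([p[0],p[1],.42],max_speed=.12)
ctrl.movep([.42,.38,.42],pose(TH0,.4,np.pi)[1]);ctrl.pause(.5)
s=get_state();print(s["time"],s["width"],np.round(s["contact_force"],1))
for c,b in(("top",(140,290,130,290)),("scene",(200,340,220,380))):
    im,d=vision.grab_frame(c);X=cloud(c,d);h=cv2.cvtColor(im,cv2.COLOR_BGR2HSV)
    m=((h[...,0]<6)|(h[...,0]>174))&(h[...,1]>150)&(X[...,0]>.5)&(X[...,0]<.8)&(X[...,1]>.05)&(X[...,1]<.3)
    n,l,st,ce=cv2.connectedComponentsWithStats(m.astype(np.uint8))
    for i in range(1,n):
        if st[i,4]>25:print(c,ce[i].round(),st[i,4],np.nanmedian(X[l==i],0).round(3))
    a0,a1,b0,b1=b;cv2.imwrite(f"pics/end_{c}.png",cv2.resize(im[a0:a1,b0:b1],None,fx=4,fy=4))
E
python3 -c "
import cv2,numpy as np
a=cv2.imread('pics/end_top.png');b=cv2.imread('pics/end_scene.png')
f=lambda x:cv2.resize(x,(400,int(x.shape[0]*400/x.shape[1])))
a,b=f(a),f(b);H=max(a.shape[0],b.shape[0])
p=lambda x:cv2.copyMakeBorder(x,0,H-x.shape[0],0,0,0)
cv2.imwrite('pics/end.png',np.hstack([p(a),p(b)]))"
```

```text
11.2833 0.08557472947576669 [ 0.3  0.  -0.6]
top [213. 214.] 642 [0.689 0.206 0.023]
scene [296. 293.] 74 [0.7   0.191 0.023]
```

View pics/end.png

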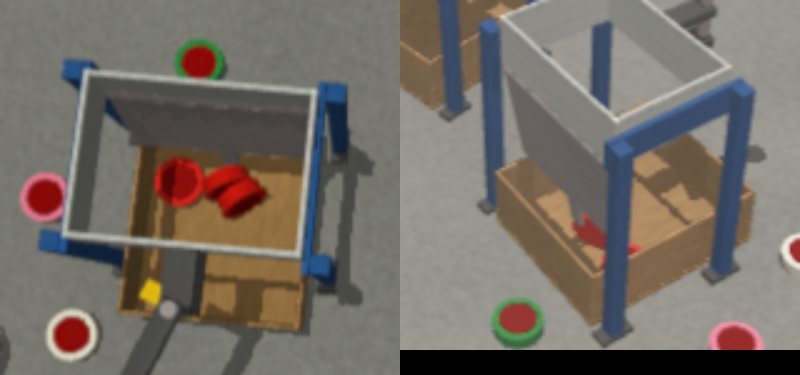

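All three caps lie in the carton: one flat and two leaning against each other, at crop positions (180,182), (226,182) and (241,197). The floor hangs open and the gripper is clear.

```bash
python3 -c "
from h import *
print(ticket.close_job())"
```

```text
the job is handed in; nothing more can be done
None
```

The job is handed in at about 11 s on the robot's clock: the red bin's floor hangs open, all three red caps are in the carton below, the black bin was left alone and the crank has been let go.

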